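# Bolt the drill vise down to the slotted plate

### The job

The drill vise stands loose on the slotted plate: take the T-bolt from its rack, gently lower its head lengthwise into the plate's slot clear of the vise, and slide it along until its stem is fully home in the notch of the vise's lug without shoving the vise. Then turn it clockwise so that the head stands square across under the slot's lips, and go on turning the knob until its spring flange clamps the lug firmly, hand-tight but never forced to the end of its spring. Let go and leave everything else on the bench as it is.

Things in the scene. Friction and masses are not known exactly. Their poses are not given: they have to be found in the camera images.
- bolt: Steel T-bolt with a black hand knob, 80 mm tall, 0.23 kg, upright in the rack. Origin: centre of the head's underside; z up the stem, x along the head. T-head 30 long (x), 13 wide, z 0 to 8; neck z 8 to 17; stem 10 diameter; on top a flat steel bar 24 x 6, z 72 to 80, parallel to the head, shows where it points
- grip (a point): Point on the bolt's axis, z 53 on the bolt, about mid-height of the round knob: 32 diameter, 24 tall, underside at z 40 to 44 on the bolt at the start (it varies with how far it is screwed on; not measured). Knob friction on the thread is 0.08 N m, so knob and bolt turn together until the bolt is stopped; then each radian clockwise screws the knob 2.5 mm down
- neck (a point): Middle of the neck, z 12.5 on the bolt. The neck is 14 square, two diagonal corners rounded: in the slot's mouth the bolt turns only clockwise seen from above, about 95 to 101 degrees from lengthwise, where it jams square across the slot
- flange (a point): Point z 33 on the bolt, near the spring flange: disc 28 diameter under the knob and turning with it, its underside 8 mm below the knob's. With the head drawn up under the lips it starts 3 to 7 mm above the lug. Its spring gives 5 N per mm and bottoms at 5.5 mm; clamped at F, the knob stays firm when pressed down with less than F and yields with more (arm and contacts give about 0.3 mm at 10 N)
- head (a point): Centre of the T-head, 4 mm above the bolt's origin, same axes
- plate: Fixed steel plate 360 x 150 x 29 with one T-slot along the whole of its middle. Origin: centre of its underside; x along the slot, towards the vise's jaws; z up. Top at z 29; slot mouth 15.5 wide between lips 9 thick (z 20 to 29); under them a cavity 36 wide, z 9 to 20, so the 8 mm head has 3 mm of play up and down. Oiled: steel slides easily in it (friction 0.2)
- vise: Loose grey drill-press vise, 2.6 kg, on the plate. Origin: on its underside, at the place of the bolt's axis when fully home in the lug's notch; x along the slot towards the jaws. Flat lug 12 thick, 56 wide, with a notch 16 wide along the slot, open to -x: prongs reach to x -22, the notch's end wall is at x +5. The lug is flat to x +80; jaws beyond, up to 60 high
- notch (a point): The vise's origin: where the bolt's axis belongs when home
- rack: Fixed wooden block 150 x 62 x 20 with a pocket 12 deep in its middle holding the T-bolt (head along the rack's x, underside at z 8). Origin: centre of underside
- hexbolt: Bystander: headed bolt, 20 mm across, 37 long, standing in the rack's round hole 58 mm along +x from the T-bolt. Origin: its foot
- collar: Bystander: dark steel collar 28 diameter, 8 high, lying on the plate beside the slot. Origin: underside
- wrench: Bystander: wrench lying on the table
- screwdriver: Bystander: screwdriver lying on the table
- tape: Bystander: tape roll 96 diameter, 45 high, on the table
- can: Bystander: can 90 diameter, 100 high
- carton: Bystander: carton 80 x 60 x 50
- oil: Bystander: bottle 52 diameter, 130 high
Mind the look-alikes: they are no part of the job. There is more than one size of the bolt; the job needs the smallest.

How it is judged:
On the way, in this order (a step that is already met when the one before it is completed fails the run):
1. the T-head is in the slot, lengthwise, under the level of the lips (z of head in the frame of plate below 0.0175 m and y of head in the frame of plate between -0.004 and 0.004 m and angle between the x axis of bolt and the x axis of plate, either way round below 0.25 rad), for 0.1 s.
2. the bolt has been slid home into the lug's notch (axis within 4 mm of its place) (z of head in the frame of plate below 0.0175 m and horizontal distance between head and notch below 0.004 m), for 0.1 s.
3. the head stands square across the slot under the lips, in the notch (z of head in the frame of plate below 0.0175 m and horizontal distance between head and notch below 0.005 m and angle between the x axis of bolt and the y axis of plate, either way round below 0.26 rad), for 0.1 s.
At the end, for the whole second after the job is handed in: The bolt stands upright in the lug's notch (axis within 5 mm of its place), its head under the lips and within 15 degrees of square across the slot, its flange pressing on the lug with more than 8 N; the vise is within 12 mm of where it stood, all at rest and released (contact force between bolt and vise above 8 N and z of head in the frame of plate below 0.0185 m and horizontal distance between head and notch below 0.005 m and angle between the x axis of bolt and the y axis of plate, either way round below 0.26 rad and angle between bolt's own z axis and vertical below 0.1 rad and linear speed of bolt below 0.02 m/s and distance of vise from where it was at the start of the episode below 0.012 m); the robot touches nothing.
It fails at once if the vise is shoved more than 12 mm (distance of vise from where it was at the start of the episode above 0.012 m).
It fails at once if the bolt is forced against the vise with more than 30 N (overtightened or rammed) (contact force between bolt and vise above 30 N).
It fails at once if the bolt is forced against the plate with more than 60 N (contact force between bolt and plate above 60 N).
It fails at once if a bystander is moved by more than 25 mm (distance of any of hexbolt, collar, wrench, screwdriver, tape, can, carton, oil from where it was at the start of the episode above 0.025 m).
It also fails if it takes over 72 s, if anything falls off the work surface, if the arm or the gripper's body presses on something with over 40 N, if the wrist force passes 120 N, or if a joint passes its speed limit or range.

### The arm

A 7-joint arm with a two-finger parallel gripper is mounted at the origin on the work surface. World frame = base frame: x ahead of the robot, y to its left, z up, the work surface at z = 0. Lengths are in m, angles in rad, forces in N, time in s.
With the tool pointing down it reaches from about 0.425 to 0.925 m from the base axis. Payload 6.8 kg.
Tool frame: the origin (TCP) lies midway between the tips of the shut fingers; the grasp point (between the pads) lies 19 mm behind it; z points along the fingers, y is the line along which they close (so a half turn about z gives the same grasp; the last joint's range is limited). The gripper opens to 85 mm and grips with 20 to 120 N. Pads are 22 mm wide; open, the fingers measure 114 mm over their backs; the gripper's body (76 mm by 85 mm) begins 54 mm behind the grasp point. The pads swing forward as they close: fully open they stand 13 mm farther back than shut.
Start: joints at [-1.272, 0.477, 0.022, 1.555, -0.011, 1.109, -0.083], TCP at [0.267, 0.62, 0.231] pointing down, gripper open.
Joint ranges: [-2.96, 2.96], [-0.34, 2.1], [-1.41, 1.46], [0.24, 2.44], [-1.37, 4.51], [0.17, 1.92], [-2.96, 2.96]. Speed limits (rad/s): [2.39, 2.39, 3.14, 3.14, 3.14, 3.14, 3.14].

### API

Orientations are given as a rotation vector (axis times angle).
In Python, from bench import get_obs, grab_frame, camera_params, r gives the robot as it stands.
- The arm moves only by the shell command python3 -m jog 'ROWS' [FORCE]. ROWS is JSON, a list of rows, each an object of numbers: "rx", "ry", "rz": the turn, a rotation vector about the world's x, y, z scaled (see below); "x", "y", "z": the shift along the world's x, y, z scaled (see below); "jaw": the opening, from -1 (shut) to 1 (fully open). In form: [{"rx": .., "ry": .., "rz": .., "x": .., "y": .., "z": .., "jaw": ..}, ...]. A call has 1 to 8 rows; each row shifts and turns the commanded pose from where the row before left it; what a row does not reach is not made up. The controller multiplies each number of a shift by 60 mm and each number of a turn by 10 degrees. A row lasts 1/8 s, in which the tool goes at most 62.5 mm and 10.7 degrees, less where a joint would pass 70% of its speed; a pose out of reach is approached as far as the arm can. A call with a number of a shift or a turn outside -1 to 1 is refused whole. A call with a gripper value outside its range is refused whole. The fingers move at their own pace and stop on an object; FORCE is the grip in N (left out, the last holds). Time passes only in rows, so rows that do not move let the fingers close. It gives the time, the measured TCP pose, the force, the opening and the grip force at its end, in the units of the state.
- get_obs(): the state, without advancing time (a new reading comes with each control period).
- grab_frame(name): name is "side" or "top" or "wrist"; returns the picture (480x640x3 uint8, red, green, blue); there is no depth.
- camera_params(name): a dict with "fx", "fy", "cx", "cy" (pixels), "R" (3x3) and "t" (3): a world point X has camera coordinates R X + t. Camera axes: x right, y down, z forward; pixel columns grow to the right and rows downward; lengths in m; the calibration is good to about 2 mm. A picture is of the moment at which its call begins: read the wrist's pose just before it. camera_params takes no time and is no camera call; for the wrist camera it gives the pose at the moment of the call.
- r.hand_in(): hands the job in; it is judged then, once.
The state is a dict: "clock": time; "joints": joint angles; "qvel": joint speeds; "tau": joint torques, N m; "tcp_pos": TCP position; "orientation": TCP orientation; "contact_force": force on the tool from outside, world axes, zero at the start; "moment": the same for the moment, N m; "grip_width": finger opening in m; "gripper_force": force on a finger pad.
Only numpy, scipy, OpenCV 4.12 (cv2) and the standard library are available. Lean on these libraries where they do the work, as an engineer would, in place of code of your own. Each camera call takes 0.05 s, during which the arm holds its last target. There are 200 camera calls.

## Working session

There is one attempt and no reset: what is moved stays moved. The work goes in short steps, Python scripts to look and compute and a shell command to move; the robot and the scene stay as the last step left them, time stands still between calls to the robot, and variables do not carry over. Pictures are saved under pics/ and viewed, at most 10 in all, crops included, and the job is handed in when it is done.

```bash
mkdir -p pics; ls; python3 - <<'E'
from bench import get_obs, grab_frame, camera_params, r
import cv2
for n in("top","side"):
    cv2.imwrite(f"pics/{n}0.png",cv2.cvtColor(grab_frame(n),cv2.COLOR_RGB2BGR))
    print(n,camera_params(n))
o=get_obs();print(o)
E
```

```text
pics
top {'fx': 464.32893689781235, 'fy': 464.32893689781235, 'cx': 308.88184507694217, 'cy': 235.03046096769688, 'R': array([[-0.02541991, -0.99959617, -0.01270102],
       [-0.99242086,  0.02676137, -0.11993608],
       [ 0.12022754,  0.00955599, -0.99270037]]), 't': array([0.04344023, 0.60484828, 1.23124575])}
side {'fx': 498.15937547364035, 'fy': 498.15937547364035, 'cx': 321.40305111260494, 'cy': 231.49601724792421, 'R': array([[ 0.97993627, -0.19887713,  0.01314504],
       [-0.13963989, -0.73212086, -0.66670814],
       [ 0.14221676,  0.65149591, -0.74520297]]), 't': array([-0.60324652,  0.14808303,  1.08399389])}
{'clock': 0.1, 'joints': array([-1.27211751,  0.47772466,  0.0223513 ,  1.55632248, -0.0114857 ,
        1.10929849, -0.08311419]), 'qvel': array([-5.02493962e-04, -1.39633312e-03,  1.54938811e-03, -3.30117018e-03,
        6.67944637e-04, -6.22170565e-05,  1.37606010e-03]), 'tau': array([ 4.72494125e-03, -5.97758102e+01,  1.61397625e+00, -2.81952918e+01,
        1.29076393e-02,  5.03172589e-03, -8.23435357e-06]), 'tcp_pos': array([0.26687833, 0.61943632, 0.23043098]), 'orientation': array([-6.34523315e-01, -3.07664624e+00,  2.53332061e-03]), 'contact_force': array([-0.06316979,  1.06128869,  0.10675704]), 'moment': array([-0.03843695,  0.05048733,  0.00377954]), 'gripper_force': 0.0, 'grip_width': 0.08546704557568313}
```

View pics/top0.png

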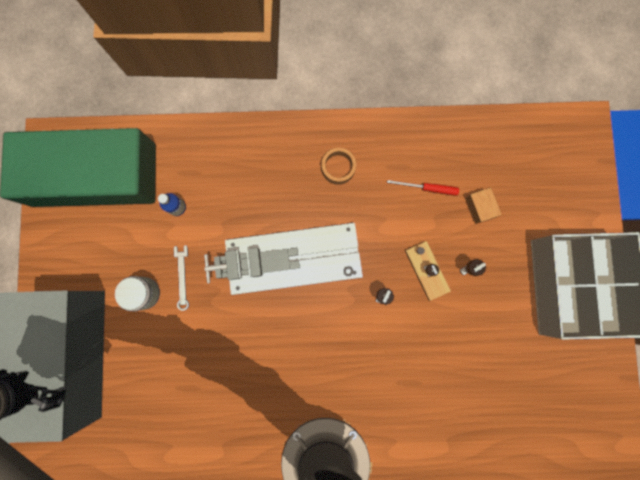

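View pics/side0.png

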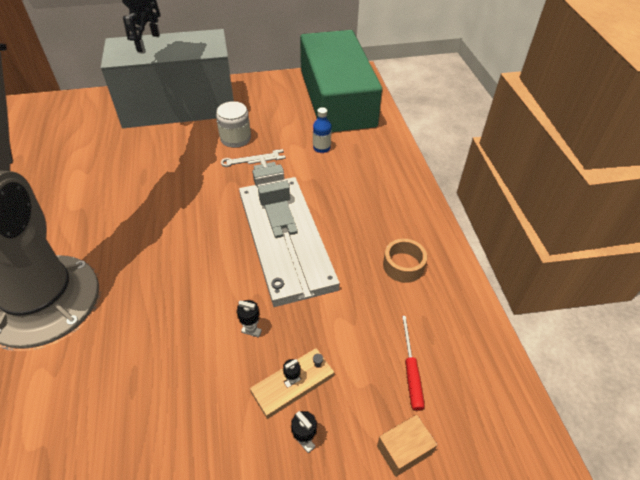

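Rack bolt candidates in the top view: the bolt in the rack (432,269), a loose bolt (385,296) and another loose bolt (475,268). The hexbolt in the rack is at (420,250). The task wants the smallest, standing in the rack, so I choose (432,269), which is also (291,370) in the side view. The plate is at about (225–362, 223–293) with the slot along its middle. The vise jaws point to image left, and the collar is at (349,271).

```bash
cat > h.py <<'E'
from bench import get_obs, grab_frame, camera_params, r
import numpy as np, cv2
from scipy.spatial.transform import Rotation as Ro
def ray(p,u,v):
    d=p["R"].T@np.array([(u-p["cx"])/p["fx"],(v-p["cy"])/p["fy"],1]); return -p["R"].T@p["t"],d
def atz(p,u,v,z):
    c,d=ray(p,u,v); return c+d*(z-c[2])/d[2]
def proj(p,X):
    c=p["R"]@np.asarray(X)+p["t"]; return p["fx"]*c[0]/c[2]+p["cx"],p["fy"]*c[1]/c[2]+p["cy"]
def tri(*obs):
    A=np.zeros((3,3));b=np.zeros(3)
    for p,u,v in obs:
        c,d=ray(p,u,v);d/=np.linalg.norm(d);M=np.eye(3)-np.outer(d,d);A+=M;b+=M@c
    return np.linalg.solve(A,b)
def st():
    o=get_obs();m=Ro.from_rotvec(o["orientation"]).as_matrix()
    print("t",round(o["clock"],2),"tcp",o["tcp_pos"].round(4),"y-axis deg",np.degrees(np.arctan2(m[1,1],m[0,1])).round(2),"tilt",m[:,2].round(3),"F",o["contact_force"].round(1),"M",o["moment"].round(2),"w",round(o["grip_width"],4),"g",round(o["gripper_force"],1),"j",o["joints"].round(2))
    return o
E
python3 - <<'E'
from h import *
T=camera_params("top");S=camera_params("side")
print("bolt top",atz(T,432,268,.085), tri((T,432,268),(S,291,366)))
print("rack corners",[atz(T,*c,.02).round(3) for c in((406,248),(427,241),(450,293),(430,300))])
print("plate",[atz(T,*c,.029).round(3) for c in((225,240),(355,223),(362,277),(232,293))])
print("slot end",atz(T,358,251,.029)[:2],"lug end",atz(T,299,259,.041)[:2])
for n,z in(("top",4),("side",4)):
    im=cv2.imread(f"pics/{n}0.png")
    c=im[225:305,370:495] if n=="top" else im[290:450,220:345]
    c=cv2.resize(c,None,fx=3.2,fy=3.2,interpolation=cv2.INTER_CUBIC)
    cv2.imwrite(f"/tmp/{n}.png",c)
a,b=cv2.imread("/tmp/top.png"),cv2.imread("/tmp/side.png")
k=np.zeros((max(a.shape[0],b.shape[0]),a.shape[1]+b.shape[1],3),np.uint8);k[:a.shape[0],:a.shape[1]]=a;k[:b.shape[0],a.shape[1]:]=b
cv2.imwrite("pics/crop.png",k)
st()
p=camera_params("wrist");print("wrist cam pos",-p["R"].T@p["t"],p["R"],p["fx"])
E
```

```text
bolt top [ 0.50517143 -0.29006203  0.085     ] [ 0.50206279 -0.29345322  0.07129579]
rack corners [array([ 0.565, -0.238,  0.02 ]), array([ 0.582, -0.297,  0.02 ]), array([ 0.439, -0.351,  0.02 ]), array([ 0.422, -0.296,  0.02 ])]
plate [array([0.599, 0.259, 0.029]), array([ 0.637, -0.1  ,  0.029]), array([ 0.488, -0.114,  0.029]), array([0.454, 0.24 , 0.029])]
slot end [ 0.55915446 -0.10538881] lug end [0.54068412 0.05592992]
t 0.1 tcp [0.2669 0.6194 0.2304] y-axis deg 66.69 tilt [-0.001 -0.002 -1.   ] F [-0.1  1.1  0.1] M [-0.04  0.05  0.  ] w 0.0855 g 0.0 j [-1.27  0.48  0.02  1.56 -0.01  1.11 -0.08]
wrist cam pos [0.20804932 0.64573508 0.3730587 ] [[ 0.39599878  0.91824922 -0.00182631]
 [ 0.8873476  -0.38215917  0.25800891]
 [ 0.23621854 -0.10379179 -0.96614081]] 380.4087526442736
```

View pics/crop.png

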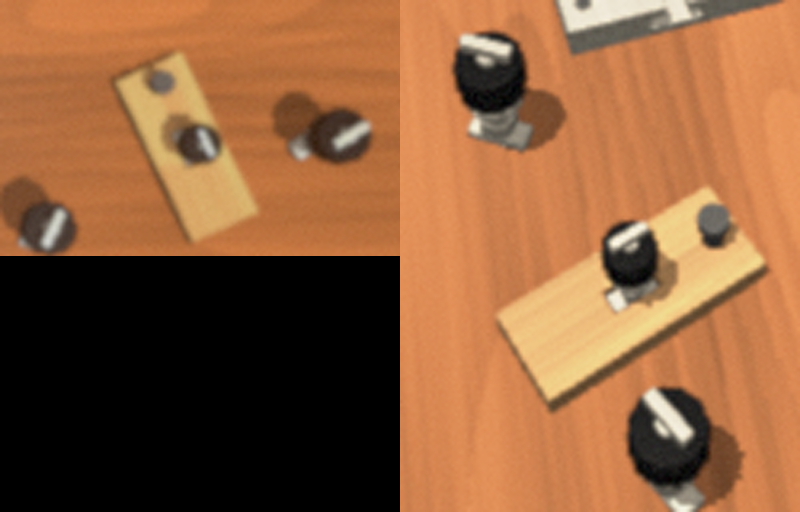

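The crop confirms that the rack bolt has the smallest knob, with its bar along the rack. Both loose ones are bigger. I'll move over the rack.

```bash
python3 -m jog '[{"x":0.59,"y":-0.77,"rz":0.12},{"x":0.59,"y":-0.77,"rz":0.12},{"x":0.59,"y":-0.77,"rz":0.12},{"x":0.59,"y":-0.77,"rz":0.12},{"x":0.59,"y":-0.77,"rz":0.12},{"x":0.59,"y":-0.77,"rz":0.12},{"x":0.59,"y":-0.77,"rz":0.12},{"x":0.59,"y":-0.77,"rz":0.12}]' 40
python3 -m jog '[{"x":0,"y":-1},{"x":0,"y":-1},{"x":-0.1,"y":-1},{"x":-0.1,"y":-1},{"x":-0.1,"y":-1},{"x":-0.1,"y":-1},{"x":-0.1,"y":-1},{"x":-0.1,"y":-1}]'
python3 -c "
from h import *
o=st()
print('remaining',np.array([.505,-.29])-o['tcp_pos'][:2])"
```

```text
t 0.1 tcp [0.2669 0.6194 0.2304] y-axis deg 66.69 tilt [-0.001 -0.002 -1.   ] F [-0.1  1.1  0.1] M [-0.04  0.05  0.  ] w 0.0855 g 0.0 j [-1.27  0.48  0.02  1.56 -0.01  1.11 -0.08]
remaining [ 0.23812167 -0.90943632]validation failed for argument at $[0]...
validation failed for argument at $[0]...
```

```bash
python3 -m jog '[{"rx":0,"ry":0,"rz":0.12,"x":0.59,"y":-0.77,"z":0,"jaw":1},{"rx":0,"ry":0,"rz":0.12,"x":0.59,"y":-0.77,"z":0,"jaw":1},{"rx":0,"ry":0,"rz":0.12,"x":0.59,"y":-0.77,"z":0,"jaw":1},{"rx":0,"ry":0,"rz":0.12,"x":0.59,"y":-0.77,"z":0,"jaw":1},{"rx":0,"ry":0,"rz":0.12,"x":0.59,"y":-0.77,"z":0,"jaw":1},{"rx":0,"ry":0,"rz":0.12,"x":0.59,"y":-0.77,"z":0,"jaw":1},{"rx":0,"ry":0,"rz":0.12,"x":0.59,"y":-0.77,"z":0,"jaw":1},{"rx":0,"ry":0,"rz":0.12,"x":0.59,"y":-0.77,"z":0,"jaw":1}]' 40
python3 -c "
from h import *
o=st()
print('remaining',np.array([.505,-.29])-o['tcp_pos'][:2])"
```

```text
clock: 1.1
tcp_pos: [0.551, 0.2487, 0.2311]
orientation: [-0.374, -3.119, 0.0]
contact_force: [1.3, 0.5, 0.1]
grip_width: 0.0854
gripper_force: 0.0
t 1.1 tcp [0.551  0.2487 0.2311] y-axis deg 76.34 tilt [-0. -0. -1.] F [1.3 0.5 0.1] M [-0.01  0.01  0.02] w 0.0854 g 0.0 j [-0.63  0.36  0.13  1.74 -0.05  1.05  0.85]
remaining [-0.04599096 -0.53867989]
```

```bash
python3 -m jog '[{"rx":0,"ry":0,"rz":0,"x":0,"y":-1,"z":0,"jaw":1},{"rx":0,"ry":0,"rz":0,"x":0,"y":-1,"z":0,"jaw":1},{"rx":0,"ry":0,"rz":0,"x":0,"y":-1,"z":0,"jaw":1},{"rx":0,"ry":0,"rz":0,"x":0,"y":-0.5,"z":0,"jaw":1},{"rx":0,"ry":0,"rz":0,"x":0,"y":0,"z":0,"jaw":1}]'
python3 -c "
from h import *
import pickle
o=st();p=camera_params('wrist');im=grab_frame('wrist')
pickle.dump(p,open('wplate.pkl','wb'));cv2.imwrite('pics/wplate.png',im[:,:,::-1])"
python3 -m jog '[{"rx":0,"ry":0,"rz":0,"x":0,"y":-1,"z":0,"jaw":1},{"rx":0,"ry":0,"rz":0,"x":-0.15,"y":-0.98,"z":0,"jaw":1},{"rx":0,"ry":0,"rz":0,"x":-0.15,"y":-1,"z":0,"jaw":1},{"rx":0,"ry":0,"rz":0,"x":-0.15,"y":-1,"z":0,"jaw":1},{"rx":0,"ry":0,"rz":0,"x":-0.15,"y":-1,"z":0,"jaw":1},{"rx":0,"ry":0,"rz":0,"x":-0.15,"y":-0.5,"z":0,"jaw":1},{"rx":0,"ry":0,"rz":0,"x":0,"y":0,"z":0,"jaw":1}]'
python3 -c "
from h import *
import pickle
o=st();p=camera_params('wrist');im=grab_frame('wrist')
pickle.dump(p,open('wrack.pkl','wb'));cv2.imwrite('pics/wrack.png',im[:,:,::-1])"
```

```text
clock: 1.72
tcp_pos: [0.5499, 0.0369, 0.2312]
orientation: [-0.384, -3.118, 0.002]
contact_force: [-0.3, -0.1, -0.8]
grip_width: 0.0855
gripper_force: 0.0
t 1.73 tcp [0.5499 0.0369 0.2312] y-axis deg 75.97 tilt [-0.001 -0.001 -1.   ] F [-0.3 -0.1 -0.8] M [-0.05 -0.06 -0.01] w 0.0855 g 0.0 j [-0.36  0.27  0.22  1.87 -0.07  1.01  1.21]
clock: 2.65
tcp_pos: [0.5048, -0.2899, 0.231]
orientation: [-0.379, -3.118, 0.001]
contact_force: [-0.4, 0.3, 0.8]
grip_width: 0.0854
gripper_force: 0.0
t 2.65 tcp [ 0.5048 -0.2899  0.231 ] y-axis deg 76.13 tilt [-0.001 -0.001 -1.   ] F [-0.4  0.3  0.8] M [-0.   -0.02 -0.02] w 0.0854 g 0.0 j [ 0.12  0.34  0.37  1.8  -0.14  1.03  1.87]
```

View pics/wplate.png

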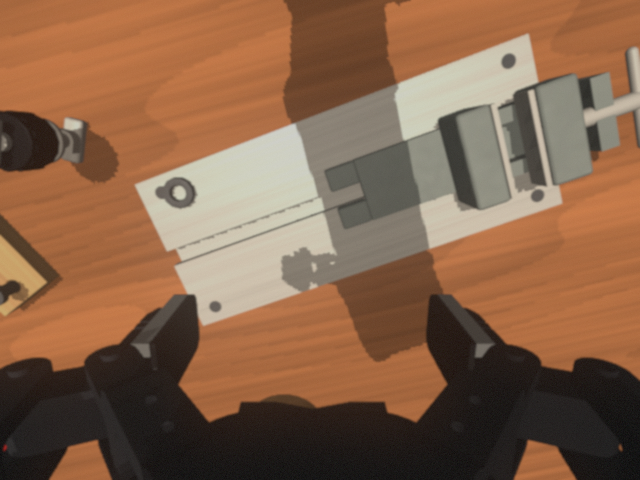

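View pics/wrack.png

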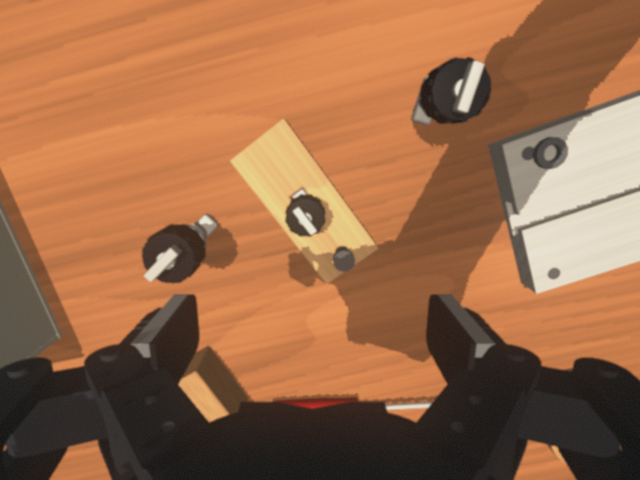

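Rack view: the bolt's bar runs from (295,208) to (314,232), with rack corners at (284,120), (231,161), (327,283) and (377,247). Plate view: corners at (135,185), (528,34), (562,203) and (205,325), and the lug notch is around (326–365, 165–228). I'll take one enlarged crop of the two.

```bash
python3 - <<'E'
from h import *
a=cv2.imread("pics/wplate.png")[145:245,310:390];b=cv2.imread("pics/wrack.png")[180:280,270:350]
k=np.hstack([a,b]);k=cv2.resize(k,None,fx=5,fy=5,interpolation=cv2.INTER_CUBIC);k=cv2.convertScaleAbs(k,alpha=1.5)
cv2.imwrite("pics/crop2.png",k)
import pickle
W=pickle.load(open("wplate.pkl","rb"));K=pickle.load(open("wrack.pkl","rb"))
R=np.array([atz(K,*c,.02)[:2] for c in((284,120),(231,161),(327,283),(377,247))]);print("rack",R.round(4),R.mean(0),np.linalg.norm(R[1]-R[2]),np.linalg.norm(R[0]-R[1]))
d=(R[2]-R[1])+(R[3]-R[0]);print("rack ang",np.degrees(np.arctan2(d[1],d[0])))
print("bar",[atz(K,*c,.088)[:2].round(4) for c in((295,208),(314,232),(304.5,220))])
P=np.array([atz(W,*c,.029)[:2] for c in((135,185),(528,34),(562,203),(205,325))]);print("plate",P.round(4),P.mean(0),np.linalg.norm(P[0]-P[1]),np.linalg.norm(P[2]-P[1]))
d=P[1]-P[0]+P[2]-P[3];print("plate ang",np.degrees(np.arctan2(d[1],d[0])))
E
```

```text
rack [[ 0.4229 -0.2952]
 [ 0.4458 -0.3515]
 [ 0.5828 -0.2938]
 [ 0.5581 -0.2382]] [ 0.5023859  -0.29467095] 0.14857685526319706 0.0607648083733233
rack ang 22.85374672540754
bar [array([ 0.4906, -0.2996]), array([ 0.5123, -0.29  ]), array([ 0.5014, -0.2948])]
plate [[ 0.49   -0.1133]
 [ 0.452   0.2441]
 [ 0.6003  0.2601]
 [ 0.6385 -0.0956]] [0.54519978 0.07382621] 0.3594180837205787 0.14925500341612613
plate ang 96.10019576736394
```

View pics/crop2.png

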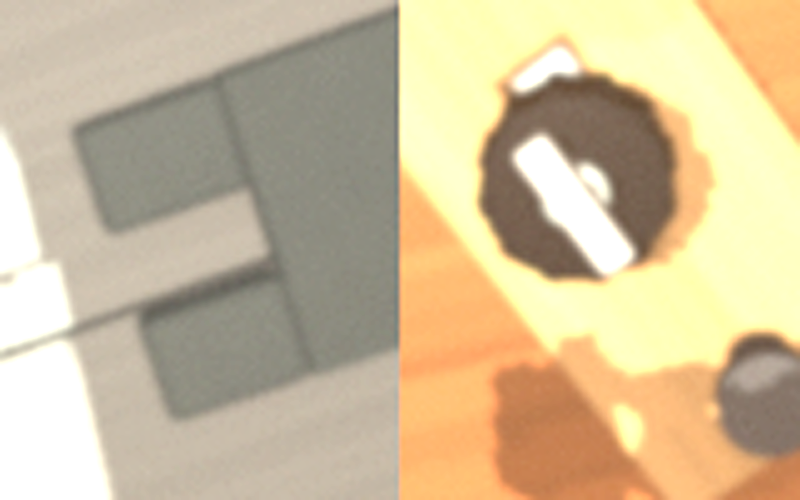

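The crop shows the prong corners at (75,128), (112,232), (143,320) and (178,418), and the notch end wall from (250,188) to (275,268). The bar ends are at (528,143) and (622,266).

```bash
python3 - <<'E'
from h import *
import pickle
W=pickle.load(open("wplate.pkl","rb"));K=pickle.load(open("wrack.pkl","rb"))
g=lambda u,v,z:atz(W,310+u/5,145+v/5,z)[:2]
a=np.radians(96.1);ex=np.array([np.cos(a),np.sin(a)]);ey=np.array([-ex[1],ex[0]]);C=np.array([.5452,.0738])
for n,c in dict(p1=(75,128),p2=(112,232),p3=(143,320),p4=(178,418),w1=(250,188),w2=(275,268),s1=(220,78),s2=(312,368)).items():
    q=g(*c,.041)-C;print(n,(q@ex*1e3).round(1),(q@ey*1e3).round(1))
# slot edges on plate
for c in((167,251),(176,267)):
    q=atz(W,*c,.029)[:2]-C;print("slot",(q@ex*1e3).round(1),(q@ey*1e3).round(1))
print(atz(K,305,220.9,.088))
d=atz(K,314.4,233.2,.088)-atz(K,295.6,208.6,.088);print(np.degrees(np.arctan2(d[1],d[0])))
E
```

```text
p1 -14.4 28.7
p2 -14.3 9.5
p3 -14.4 -7.1
p4 -14.3 -26.2
w1 10.8 8.5
w2 10.5 -6.4
s1 11.9 28.2
s2 11.1 -25.8
slot -180.2 8.3
slot -179.1 -9.2
[ 0.50213424 -0.29462614  0.088     ]
22.697311638229305
```

```bash
python3 -m jog '[{"rx":0,"ry":0,"rz":0,"x":-0.05,"y":-0.08,"z":-0.9,"jaw":1},{"rx":0,"ry":0,"rz":0,"x":0,"y":0,"z":-1,"jaw":1},{"rx":0,"ry":0,"rz":0,"x":0,"y":0,"z":-0.8,"jaw":1},{"rx":0,"ry":0,"rz":0,"x":0,"y":0,"z":-0.47,"jaw":1},{"rx":0,"ry":0,"rz":0,"x":0,"y":0,"z":0,"jaw":1}]' 40
python3 -c "
from h import *
st()"
python3 -m jog '[{"rx":0,"ry":0,"rz":0,"x":0,"y":0,"z":0,"jaw":-1},{"rx":0,"ry":0,"rz":0,"x":0,"y":0,"z":0,"jaw":-1},{"rx":0,"ry":0,"rz":0,"x":0,"y":0,"z":0,"jaw":-1},{"rx":0,"ry":0,"rz":0,"x":0,"y":0,"z":0,"jaw":-1},{"rx":0,"ry":0,"rz":0,"x":0,"y":0,"z":0,"jaw":-1},{"rx":0,"ry":0,"rz":0,"x":0,"y":0,"z":0,"jaw":-1}]' 40
python3 -c "
from h import *
st()"
```

```text
clock: 3.32
tcp_pos: [0.5021, -0.2896, 0.0389]
orientation: [-0.368, -3.115, -0.005]
contact_force: [-0.2, 0.2, -0.6]
grip_width: 0.0853
gripper_force: 0.0
t 3.33 tcp [ 0.5021 -0.2896  0.0389] y-axis deg 76.51 tilt [-0.004  0.003 -1.   ] F [-0.2  0.2 -0.6] M [-0.03  0.07 -0.05] w 0.0853 g 0.0 j [ 0.2   0.59  0.28  1.94 -0.26  0.65  1.98]
clock: 4.08
tcp_pos: [0.5031, -0.2937, 0.0422]
orientation: [0.375, 3.117, -0.001]
contact_force: [0.2, 0.3, 6.2]
grip_width: 0.031
gripper_force: 39.3
t 4.08 tcp [ 0.5031 -0.2937  0.0422] y-axis deg 76.27 tilt [ 0.002 -0.001 -1.   ] F [0.2 0.3 6.2] M [0.16 0.05 0.08] w 0.031 g 39.3 j [ 0.21  0.58  0.28  1.94 -0.26  0.65  1.98]
```

```bash
python3 -m jog '[{"rx":0,"ry":0,"rz":0,"x":0,"y":0,"z":0.4,"jaw":-1},{"rx":0,"ry":0,"rz":0,"x":0,"y":0,"z":0.6,"jaw":-1},{"rx":0,"ry":0,"rz":0,"x":0,"y":0,"z":0.5,"jaw":-1},{"rx":0,"ry":0,"rz":0.8,"x":0.1,"y":0.6,"z":0,"jaw":-1},{"rx":0,"ry":0,"rz":0.9,"x":0.1,"y":0.7,"z":0,"jaw":-1},{"rx":0,"ry":0,"rz":0.9,"x":0.12,"y":0.7,"z":0,"jaw":-1},{"rx":0,"ry":0,"rz":0.9,"x":0.12,"y":0.7,"z":0,"jaw":-1},{"rx":0,"ry":0,"rz":0.9,"x":0.12,"y":0.7,"z":0,"jaw":-1}]' 40
python3 -m jog '[{"rx":0,"ry":0,"rz":0.9,"x":0.1,"y":0.7,"z":0,"jaw":-1},{"rx":0,"ry":0,"rz":0.9,"x":0.1,"y":0.6,"z":0,"jaw":-1},{"rx":0,"ry":0,"rz":0.8,"x":0.05,"y":0.35,"z":0,"jaw":-1},{"rx":0,"ry":0,"rz":0.3,"x":0,"y":0.1,"z":0,"jaw":-1},{"rx":0,"ry":0,"rz":0,"x":0,"y":0,"z":-0.5,"jaw":-1},{"rx":0,"ry":0,"rz":0,"x":0,"y":0,"z":0,"jaw":-1}]' 40
python3 -c "
from h import *
st()"
```

```text
clock: 5.08
tcp_pos: [0.5354, -0.0879, 0.1309]
orientation: [0.828, -3.03, -0.0]
contact_force: [0.6, 0.1, -1.6]
grip_width: 0.0308
gripper_force: 40.7
clock: 5.82
tcp_pos: [0.5486, 0.0142, 0.0992]
orientation: [1.548, -2.728, -0.002]
contact_force: [0.5, 0.2, -2.5]
grip_width: 0.0312
gripper_force: 40.5
t 5.83 tcp [0.5486 0.0142 0.0992] y-axis deg 149.15 tilt [-0.005 -0.001 -1.   ] F [ 0.5  0.2 -2.5] M [-0.04  0.04  0.03] w 0.0312 g 40.5 j [-0.12  0.44 -0.02  1.97  0.02  0.74  2.45]
```

```bash
python3 -m jog '[{"rx":0,"ry":0,"rz":0.05,"x":0.04,"y":0,"z":-0.15,"jaw":-1},{"rx":0,"ry":0,"rz":0,"x":0,"y":0,"z":0,"jaw":-1}]' 40
python3 -c "
from h import *
import pickle
st()
p=camera_params('wrist');im=grab_frame('wrist')
pickle.dump(p,open('wins.pkl','wb'));cv2.imwrite('pics/wins.png',im[:,:,::-1])"
```

```text
clock: 6.08
tcp_pos: [0.5535, 0.0153, 0.0921]
orientation: [1.565, -2.724, 0.0]
contact_force: [0.1, 1.0, -2.2]
grip_width: 0.031
gripper_force: 40.5
t 6.08 tcp [0.5535 0.0153 0.0921] y-axis deg 149.75 tilt [-0. -0. -1.] F [ 0.1  1.  -2.2] M [ 0.05 -0.   -0.01] w 0.031 g 40.5 j [-0.12  0.46 -0.03  1.96  0.02  0.72  2.46]
```

View pics/wins.png

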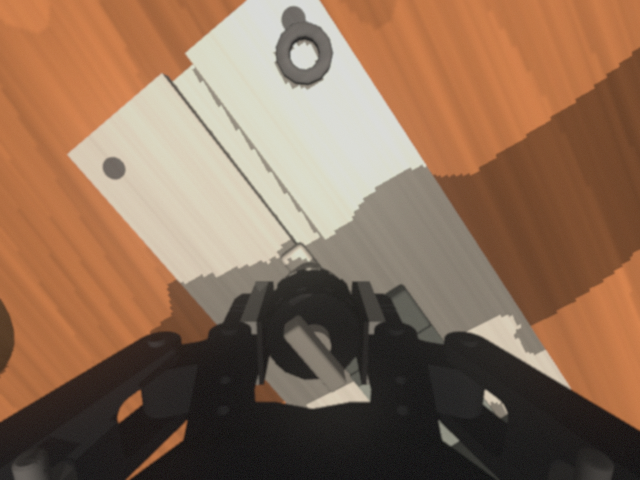

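```bash
python3 - <<'E'
from h import *
import pickle
W=pickle.load(open("wins.pkl","rb"));o=get_obs()
a=np.radians(96.1);ex=np.array([np.cos(a),np.sin(a)]);ey=np.array([-ex[1],ex[0]]);C=np.array([.5452,.0738])
f=lambda c,z:[(((atz(W,*c,z)[:2]-C)@e)*1e3).round(1) for e in(ex,ey)]
for c in((164,77),(228,160),(293,243),(196,72),(260,158),(320,236)):print("slot",f(c,.029))
for c in((68,154),(248,0)):print("edge",f(c,.029))
print("tcp",[((o["tcp_pos"][:2]-C)@e*1e3).round(1) for e in(ex,ey)])
print("barend",f((294,320),.138),f((287,324),.138),f((302,316),.138))
print("headend",f((281,252),.066),f((300,242),.066))
k=cv2.imread("pics/wins.png")[215:415,235:395]
cv2.imwrite("pics/crop3.png",cv2.convertScaleAbs(cv2.resize(k,None,fx=3,fy=3,interpolation=cv2.INTER_CUBIC),alpha=1.6,beta=15))
E
```

```text
slot [np.float64(-178.7), np.float64(-7.3)]
slot [np.float64(-128.0), np.float64(-7.6)]
slot [np.float64(-71.1), np.float64(-7.4)]
slot [np.float64(-171.0), np.float64(7.2)]
slot [np.float64(-118.8), np.float64(6.7)]
slot [np.float64(-65.3), np.float64(7.2)]
edge [np.float64(-180.6), np.float64(-73.7)]
edge [np.float64(-180.5), np.float64(48.3)]
tcp [np.float64(-59.0), np.float64(-2.1)]
barend [np.float64(-74.4), np.float64(2.1)] [np.float64(-74.6), np.float64(-0.2)] [np.float64(-74.0), np.float64(4.7)]
headend [np.float64(-78.1), np.float64(-6.8)] [np.float64(-76.8), np.float64(3.2)]
```

View pics/crop3.png

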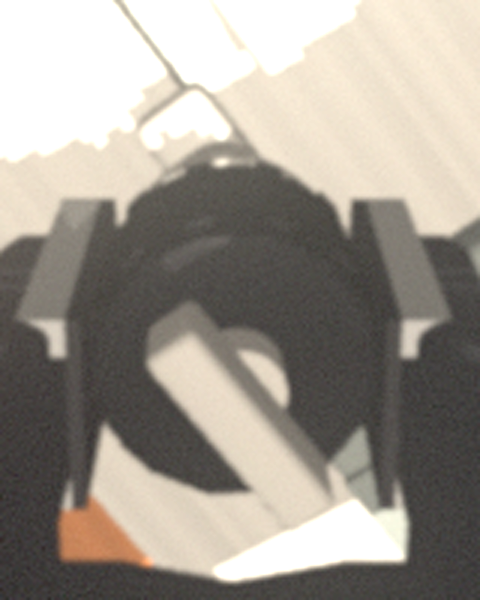

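```bash
python3 - <<'E'
from h import *
import pickle
W=pickle.load(open("wins.pkl","rb"))
a=np.radians(96.1);ex=np.array([np.cos(a),np.sin(a)]);ey=np.array([-ex[1],ex[0]]);C=np.array([.5452,.0738])
f=lambda u,v,z:[float((((atz(W,235+u/3,215+v/3,z)[:2]-C)@e)*1e3).round(1)) for e in(ex,ey)]
print("bar",f(152,360,.138),f(196,332,.138), "side edge",f(275,525,.138),f(325,495,.138))
print("head bottom",f(138,130,.058),f(190,86,.058),f(243,155,.058))
print("head top",f(138,130,.066),f(190,86,.066),f(243,155,.066))
E
```

```text
bar [-72.1, -2.6] [-71.9, 2.5] side edge [-50.6, -3.8] [-50.4, 2.1]
head bottom [-74.0, -10.8] [-74.9, 0.5] [-60.4, 0.5]
head top [-75.7, -8.7] [-76.6, 2.1] [-62.7, 2.0]
```

Slot centre is at y≈0 in the plate frame. The bar reads y≈-0.4 and the head end roughly -3 to -5, so I'll shift about 3 mm across and lower until just over the lips.

```bash
python3 -m jog '[{"rx":0,"ry":0,"rz":0,"x":-0.05,"y":0,"z":-0.25,"jaw":-1},{"rx":0,"ry":0,"rz":0,"x":0,"y":0,"z":-0.18,"jaw":-1},{"rx":0,"ry":0,"rz":0,"x":0,"y":0,"z":0,"jaw":-1}]' 40
python3 - <<'E'
from h import *
import pickle
o=st();p=camera_params('wrist');im=grab_frame('wrist')
a=np.radians(96.1);ex=np.array([np.cos(a),np.sin(a)]);ey=np.array([-ex[1],ex[0]]);C=np.array([.5452,.0738])
print("tcp plate",[((o["tcp_pos"][:2]-C)@e*1e3).round(1) for e in(ex,ey)])
pickle.dump(p,open('w2.pkl','wb'));im=im[:,:,::-1].copy();cv2.imwrite('pics/w2.png',im)
k=im[190:310,230:390]
k=cv2.resize(k,None,fx=5,fy=5,interpolation=cv2.INTER_CUBIC);cv2.imwrite("pics/crop4.png",cv2.convertScaleAbs(k,alpha=1.3))
E
```

```text
clock: 6.5
tcp_pos: [0.5492, 0.0157, 0.065]
orientation: [1.565, -2.721, -0.002]
contact_force: [-0.0, -0.7, -1.7]
grip_width: 0.0306
gripper_force: 40.6
t 6.5 tcp [0.5492 0.0157 0.065 ] y-axis deg 149.8 tilt [-0.003 -0.    -1.   ] F [-0.  -0.7 -1.7] M [-0.05 -0.   -0.01] w 0.0306 g 40.6 j [-0.12  0.49 -0.03  1.99  0.02  0.67  2.45]
tcp plate [np.float64(-58.2), np.float64(2.2)]
```

View pics/crop4.png

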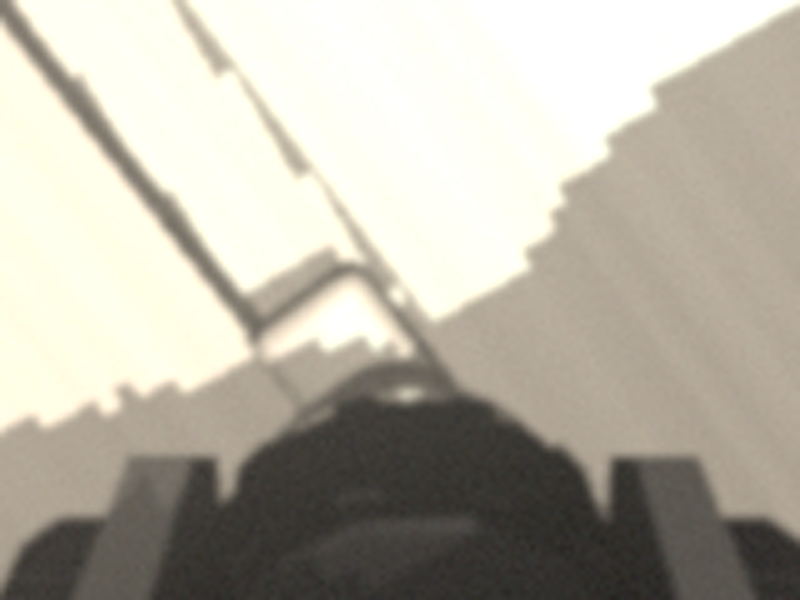

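The crop shows the head-end corners at (260,327) and (355,267), between slot edges through (245,315) and (376,268). With parallax allowed for, the head is centred to about 0.1 mm, so I'll lower gently.

```bash
python3 -m jog '[{"rx":0,"ry":0,"rz":0,"x":0,"y":0,"z":-0.04,"jaw":-1},{"rx":0,"ry":0,"rz":0,"x":0,"y":0,"z":-0.02,"jaw":-1},{"rx":0,"ry":0,"rz":0,"x":0,"y":0,"z":0,"jaw":-1}]' 40
python3 -c "
from h import *
st()"
```

```text
clock: 6.92
tcp_pos: [0.5503, 0.0157, 0.0628]
orientation: [-1.566, 2.724, -0.0]
contact_force: [0.3, 0.7, -2.6]
grip_width: 0.0309
gripper_force: 40.6
t 6.92 tcp [0.5503 0.0157 0.0628] y-axis deg 149.79 tilt [ 0. -0. -1.] F [ 0.3  0.7 -2.6] M [ 0.05 -0.04  0.05] w 0.0309 g 40.6 j [-0.12  0.5  -0.03  1.99  0.02  0.66  2.45]
```

```bash
python3 -m jog '[{"rx":0,"ry":0,"rz":0,"x":0,"y":0,"z":-0.03,"jaw":-1},{"rx":0,"ry":0,"rz":0,"x":0,"y":0,"z":-0.02,"jaw":-1},{"rx":0,"ry":0,"rz":0,"x":0,"y":0,"z":0,"jaw":-1}]' 40
python3 -c "
from h import *
for i in range(1): st()"
```

```text
clock: 7.3
tcp_pos: [0.5503, 0.0158, 0.0596]
orientation: [1.566, -2.724, -0.0]
contact_force: [0.0, -0.1, -1.9]
grip_width: 0.0307
gripper_force: 40.6
t 7.3 tcp [0.5503 0.0158 0.0596] y-axis deg 149.79 tilt [-0.  0. -1.] F [ 0.  -0.1 -1.9] M [ 0.01  0.05 -0.  ] w 0.0307 g 40.6 j [-0.12  0.5  -0.03  1.99  0.02  0.65  2.45]
```

```bash
python3 -m jog '[{"rx":0,"ry":0,"rz":0,"x":0,"y":0,"z":-0.02,"jaw":-1},{"rx":0,"ry":0,"rz":0,"x":0,"y":0,"z":0,"jaw":-1}]' 40
```

```text
clock: 7.55
tcp_pos: [0.5502, 0.0157, 0.0584]
orientation: [1.566, -2.724, -0.0]
contact_force: [0.1, 0.3, -2.7]
grip_width: 0.0311
gripper_force: 40.6
```

```bash
python3 -m jog '[{"rx":0,"ry":0,"rz":0,"x":0,"y":0,"z":-0.025,"jaw":-1},{"rx":0,"ry":0,"rz":0,"x":0,"y":0,"z":-0.025,"jaw":-1},{"rx":0,"ry":0,"rz":0,"x":0,"y":0,"z":0,"jaw":-1}]' 40
```

```text
clock: 7.92
tcp_pos: [0.5502, 0.0157, 0.0553]
orientation: [1.566, -2.723, -0.0]
contact_force: [-0.4, 0.5, -2.0]
grip_width: 0.0309
gripper_force: 40.6
```

```bash
python3 -m jog '[{"rx":0,"ry":0,"rz":0,"x":0,"y":0,"z":-0.025,"jaw":-1},{"rx":0,"ry":0,"rz":0,"x":0,"y":0,"z":-0.015,"jaw":-1},{"rx":0,"ry":0,"rz":0,"x":0,"y":0,"z":0,"jaw":-1}]' 40
```

```text
clock: 8.3
tcp_pos: [0.5502, 0.0157, 0.053]
orientation: [1.566, -2.723, -0.0]
contact_force: [0.2, 0.0, -0.9]
grip_width: 0.031
gripper_force: 40.6
```

```bash
python3 -m jog '[{"rx":0,"ry":0,"rz":0,"x":0,"y":0,"z":-0.025,"jaw":-1},{"rx":0,"ry":0,"rz":0,"x":0,"y":0,"z":-0.015,"jaw":-1},{"rx":0,"ry":0,"rz":0,"x":0,"y":0,"z":0,"jaw":-1}]' 40
```

```text
clock: 8.68
tcp_pos: [0.5502, 0.0157, 0.0506]
orientation: [1.566, -2.723, -0.0]
contact_force: [0.6, -0.1, -1.6]
grip_width: 0.031
gripper_force: 40.6
```

```bash
python3 -m jog '[{"rx":0,"ry":0,"rz":0,"x":0,"y":0,"z":-0.025,"jaw":-1},{"rx":0,"ry":0,"rz":0,"x":0,"y":0,"z":-0.015,"jaw":-1},{"rx":0,"ry":0,"rz":0,"x":0,"y":0,"z":0,"jaw":-1}]' 40
```

```text
clock: 9.05
tcp_pos: [0.5502, 0.0158, 0.0482]
orientation: [1.566, -2.723, -0.0]
contact_force: [-1.2, -0.2, -3.2]
grip_width: 0.0309
gripper_force: 40.6
```

```bash
python3 -m jog '[{"rx":0,"ry":0,"rz":0,"x":0,"y":0,"z":-0.02,"jaw":-1},{"rx":0,"ry":0,"rz":0,"x":0,"y":0,"z":0,"jaw":-1}]' 40
```

```text
clock: 9.3
tcp_pos: [0.5502, 0.0157, 0.047]
orientation: [1.566, -2.723, -0.0]
contact_force: [-1.3, 0.3, -2.1]
grip_width: 0.0312
gripper_force: 40.6
```

```bash
python3 -m jog '[{"rx":0,"ry":0,"rz":0,"x":0,"y":0,"z":-0.02,"jaw":-1},{"rx":0,"ry":0,"rz":0,"x":0,"y":0,"z":0,"jaw":-1}]' 40
```

```text
clock: 9.55
tcp_pos: [0.5503, 0.0158, 0.0458]
orientation: [1.566, -2.724, -0.0]
contact_force: [-0.2, -0.4, -2.1]
grip_width: 0.0312
gripper_force: 40.6
```

```bash
python3 -m jog '[{"rx":0,"ry":0,"rz":0,"x":0,"y":0,"z":-0.015,"jaw":-1},{"rx":0,"ry":0,"rz":0,"x":0,"y":0,"z":0,"jaw":-1}]' 40
```

```text
clock: 9.8
tcp_pos: [0.5503, 0.0158, 0.045]
orientation: [-1.566, 2.723, -0.0]
contact_force: [-1.0, -0.4, -2.4]
grip_width: 0.0312
gripper_force: 40.6
```

```bash
python3 -m jog '[{"rx":0,"ry":0,"rz":0,"x":0,"y":0,"z":-0.015,"jaw":-1},{"rx":0,"ry":0,"rz":0,"x":0,"y":0,"z":0,"jaw":-1}]' 40
```

```text
clock: 10.05
tcp_pos: [0.5503, 0.0157, 0.044]
orientation: [1.566, -2.723, -0.0]
contact_force: [0.2, -0.0, -2.7]
grip_width: 0.0313
gripper_force: 40.6
```

```bash
python3 -m jog '[{"rx":0,"ry":0,"rz":0,"x":0,"y":0,"z":-0.01,"jaw":-1},{"rx":0,"ry":0,"rz":0,"x":0,"y":0,"z":0,"jaw":-1}]' 40
```

```text
clock: 10.3
tcp_pos: [0.5503, 0.0157, 0.0436]
orientation: [-1.566, 2.724, -0.0]
contact_force: [-0.9, -0.1, -1.6]
grip_width: 0.0309
gripper_force: 40.7
```

```bash
python3 -m jog '[{"rx":0,"ry":0,"rz":0,"x":0,"y":0,"z":-0.01,"jaw":-1},{"rx":0,"ry":0,"rz":0,"x":0,"y":0,"z":0,"jaw":-1}]' 40
```

```text
clock: 10.55
tcp_pos: [0.5505, 0.0157, 0.0433]
orientation: [-1.565, 2.723, -0.0]
contact_force: [-1.8, -0.6, 5.3]
grip_width: 0.0309
gripper_force: 40.9
```

```bash
python3 -m jog '[{"rx":0,"ry":0,"rz":0,"x":0,"y":0,"z":-0.01,"jaw":-1},{"rx":0,"ry":0,"rz":0,"x":0,"y":0,"z":0,"jaw":-1}]' 40
```

```text
clock: 10.8
tcp_pos: [0.5507, 0.0157, 0.0431]
orientation: [-1.565, 2.723, -0.001]
contact_force: [-2.9, -1.3, 8.3]
grip_width: 0.0309
gripper_force: 41.1
```

```bash
python3 -m jog '[{"rx":0,"ry":0,"rz":0,"x":0,"y":0,"z":0.045,"jaw":-1},{"rx":0,"ry":0,"rz":0,"x":0,"y":0,"z":0,"jaw":-1},{"rx":0,"ry":0,"rz":0,"x":-0.013,"y":0.125,"z":0,"jaw":-1},{"rx":0,"ry":0,"rz":0,"x":-0.013,"y":0.125,"z":0,"jaw":-1},{"rx":0,"ry":0,"rz":0,"x":0,"y":0,"z":0,"jaw":-1}]' 40
python3 -c "
from h import *
st()"
```

```text
clock: 11.42
tcp_pos: [0.5485, 0.0322, 0.0449]
orientation: [-1.569, 2.722, 0.001]
contact_force: [-0.5, 0.0, -1.9]
grip_width: 0.0307
gripper_force: 40.4
t 11.43 tcp [0.5485 0.0322 0.0449] y-axis deg 149.91 tilt [-0.     0.001 -1.   ] F [-0.5  0.  -1.9] M [0.03 0.01 0.04] w 0.0307 g 40.4 j [-0.15  0.52 -0.03  1.99  0.02  0.62  2.42]
```

```bash
python3 -m jog '[{"rx":0,"ry":0,"rz":0,"x":-0.013,"y":0.125,"z":0,"jaw":-1},{"rx":0,"ry":0,"rz":0,"x":-0.013,"y":0.125,"z":0,"jaw":-1},{"rx":0,"ry":0,"rz":0,"x":0,"y":0,"z":0,"jaw":-1}]' 40
```

```text
clock: 11.8
tcp_pos: [0.547, 0.0469, 0.045]
orientation: [-1.568, 2.722, 0.001]
contact_force: [1.1, -0.0, -3.1]
grip_width: 0.0315
gripper_force: 40.4
```

```bash
python3 -m jog '[{"rx":0,"ry":0,"rz":0,"x":-0.009,"y":0.083,"z":0,"jaw":-1},{"rx":0,"ry":0,"rz":0,"x":-0.009,"y":0.083,"z":0,"jaw":-1},{"rx":0,"ry":0,"rz":0,"x":-0.009,"y":0.083,"z":0,"jaw":-1},{"rx":0,"ry":0,"rz":0,"x":0,"y":0,"z":0,"jaw":-1}]' 40
```

```text
clock: 12.3
tcp_pos: [0.5455, 0.0614, 0.045]
orientation: [-1.567, 2.723, 0.0]
contact_force: [-0.0, -0.4, -1.7]
grip_width: 0.0312
gripper_force: 40.4
```

```bash
python3 -m jog '[{"rx":0,"ry":0,"rz":0,"x":-0.009,"y":0.083,"z":0,"jaw":-1},{"rx":0,"ry":0,"rz":0,"x":-0.009,"y":0.083,"z":0,"jaw":-1},{"rx":0,"ry":0,"rz":0,"x":0,"y":0,"z":0,"jaw":-1}]' 40
```

```text
clock: 12.68
tcp_pos: [0.5444, 0.0714, 0.045]
orientation: [-1.567, 2.723, 0.0]
contact_force: [-0.2, -0.2, -1.5]
grip_width: 0.031
gripper_force: 40.4
```

```bash
python3 -m jog '[{"rx":0,"ry":0,"rz":0,"x":-0.005,"y":0.05,"z":0,"jaw":-1},{"rx":0,"ry":0,"rz":0,"x":0,"y":0,"z":0,"jaw":-1}]' 40
```

```text
clock: 12.92
tcp_pos: [0.5441, 0.0739, 0.045]
orientation: [1.566, -2.723, -0.0]
contact_force: [0.3, -0.3, -2.3]
grip_width: 0.0306
gripper_force: 40.4
```

```bash
python3 -m jog '[{"rx":0,"ry":0,"rz":0,"x":-0.002,"y":0.02,"z":0,"jaw":-1},{"rx":0,"ry":0,"rz":0,"x":0,"y":0,"z":0,"jaw":-1}]' 40
```

```text
clock: 13.18
tcp_pos: [0.544, 0.0749, 0.045]
orientation: [-1.566, 2.724, 0.0]
contact_force: [-0.2, -0.2, -1.4]
grip_width: 0.0311
gripper_force: 40.4
```

```bash
python3 -m jog '[{"rx":0,"ry":0,"rz":0,"x":-0.003,"y":0.03,"z":0,"jaw":-1},{"rx":0,"ry":0,"rz":0,"x":0,"y":0,"z":0,"jaw":-1}]' 40
```

```text
clock: 13.42
tcp_pos: [0.5438, 0.0768, 0.045]
orientation: [-1.566, 2.723, 0.0]
contact_force: [-0.2, 1.1, -1.9]
grip_width: 0.0313
gripper_force: 40.4
```

```bash
python3 -m jog '[{"rx":0,"ry":0,"rz":0,"x":-0.002,"y":0.018,"z":0,"jaw":-1},{"rx":0,"ry":0,"rz":0,"x":0,"y":0,"z":0,"jaw":-1}]' 40
```

```text
clock: 13.68
tcp_pos: [0.5437, 0.0779, 0.045]
orientation: [1.566, -2.723, -0.0]
contact_force: [-0.0, 0.8, -2.3]
grip_width: 0.0309
gripper_force: 40.4
```

```bash
python3 -m jog '[{"rx":0,"ry":0,"rz":0,"x":-0.001,"y":0.015,"z":0,"jaw":-1},{"rx":0,"ry":0,"rz":0,"x":0,"y":0,"z":0,"jaw":-1}]' 40
```

```text
clock: 13.92
tcp_pos: [0.5437, 0.0787, 0.045]
orientation: [1.566, -2.723, -0.0]
contact_force: [0.2, -0.3, -2.1]
grip_width: 0.0309
gripper_force: 40.4
```

x≈5.0 mm along the slot; I'll creep until contact.

```bash
python3 -m jog '[{"rx":0,"ry":0,"rz":0,"x":-0.001,"y":0.015,"z":0,"jaw":-1},{"rx":0,"ry":0,"rz":0,"x":0,"y":0,"z":0,"jaw":-1}]' 40
```

```text
clock: 14.18
tcp_pos: [0.5435, 0.0796, 0.045]
orientation: [1.566, -2.723, -0.0]
contact_force: [-0.2, -0.4, -3.5]
grip_width: 0.031
gripper_force: 40.4
```

```bash
python3 -m jog '[{"rx":0,"ry":0,"rz":0,"x":-0.001,"y":0.012,"z":0,"jaw":-1},{"rx":0,"ry":0,"rz":0,"x":0,"y":0,"z":0,"jaw":-1}]' 40
```

```text
clock: 14.42
tcp_pos: [0.5435, 0.0803, 0.045]
orientation: [1.566, -2.723, -0.0]
contact_force: [-0.3, -0.7, -1.2]
grip_width: 0.0309
gripper_force: 40.4
```

```bash
python3 -m jog '[{"rx":0,"ry":0,"rz":0,"x":-0.001,"y":0.012,"z":0,"jaw":-1},{"rx":0,"ry":0,"rz":0,"x":0,"y":0,"z":0,"jaw":-1}]' 40
```

```text
clock: 14.68
tcp_pos: [0.5435, 0.0811, 0.045]
orientation: [1.566, -2.723, -0.0]
contact_force: [-0.1, 0.4, -3.2]
grip_width: 0.0309
gripper_force: 40.4
```

```bash
python3 -m jog '[{"rx":0,"ry":0,"rz":0,"x":-0.001,"y":0.01,"z":0,"jaw":-1},{"rx":0,"ry":0,"rz":0,"x":0,"y":0,"z":0,"jaw":-1}]' 40
```

```text
clock: 14.92
tcp_pos: [0.5434, 0.0814, 0.045]
orientation: [1.566, -2.723, 0.0]
contact_force: [-0.3, -0.4, -1.3]
grip_width: 0.0311
gripper_force: 40.4
```

```bash
python3 -m jog '[{"rx":0,"ry":0,"rz":0,"x":-0.001,"y":0.01,"z":0,"jaw":-1},{"rx":0,"ry":0,"rz":0,"x":0,"y":0,"z":0,"jaw":-1}]' 40
```

```text
clock: 15.18
tcp_pos: [0.5435, 0.0817, 0.045]
orientation: [1.565, -2.724, 0.001]
contact_force: [0.4, -2.3, -1.9]
grip_width: 0.0312
gripper_force: 40.5
```

```bash
python3 -m jog '[{"rx":0,"ry":0,"rz":0,"x":-0.001,"y":0.008,"z":0,"jaw":-1},{"rx":0,"ry":0,"rz":0,"x":0,"y":0,"z":0,"jaw":-1}]' 40; python3 -c "
from h import *
st()"
```

```text
clock: 15.42
tcp_pos: [0.5435, 0.0819, 0.0451]
orientation: [1.565, -2.724, 0.001]
contact_force: [0.2, -4.4, -1.9]
grip_width: 0.031
gripper_force: 40.7
t 15.43 tcp [0.5435 0.0819 0.0451] y-axis deg 149.76 tilt [ 0.    -0.001 -1.   ] F [ 0.2 -4.4 -1.9] M [-0.99 -0.08  0.06] w 0.031 g 40.7 j [-0.24  0.52 -0.03  1.99  0.02  0.62  2.33]
```

Stem is against the notch wall (home), vise unmoved. I'll back off a little and start the clockwise turn.

```bash
python3 -m jog '[{"rx":0,"ry":0,"rz":0,"x":0.002,"y":-0.02,"z":0,"jaw":-1},{"rx":0,"ry":0,"rz":0,"x":0,"y":0,"z":0,"jaw":-1},{"rx":0,"ry":0,"rz":-0.7,"x":0,"y":0,"z":0,"jaw":-1},{"rx":0,"ry":0,"rz":-0.8,"x":0,"y":0,"z":0,"jaw":-1},{"rx":0,"ry":0,"rz":-0.8,"x":0,"y":0,"z":0,"jaw":-1},{"rx":0,"ry":0,"rz":-0.7,"x":0,"y":0,"z":0,"jaw":-1},{"rx":0,"ry":0,"rz":0,"x":0,"y":0,"z":0,"jaw":-1}]' 40; python3 -c "
from h import *
st()"
```

```text
clock: 16.3
tcp_pos: [0.5434, 0.0813, 0.0449]
orientation: [0.809, -3.035, 0.001]
contact_force: [0.2, -3.3, -2.8]
grip_width: 0.031
gripper_force: 40.8
t 16.3 tcp [0.5434 0.0813 0.0449] y-axis deg 119.86 tilt [-0.    -0.001 -1.   ] F [ 0.2 -3.3 -2.8] M [-0.83 -0.07  0.05] w 0.031 g 40.8 j [-0.35  0.53  0.11  2.   -0.09  0.62  1.91]
```

```bash
python3 -m jog '[{"rx":0,"ry":0,"rz":-0.7,"x":0.001,"y":-0.012,"z":0,"jaw":-1},{"rx":0,"ry":0,"rz":-0.8,"x":0,"y":-0.004,"z":0,"jaw":-1},{"rx":0,"ry":0,"rz":-0.8,"x":0,"y":-0.004,"z":0,"jaw":-1},{"rx":0,"ry":0,"rz":-0.7,"x":0,"y":0,"z":0,"jaw":-1},{"rx":0,"ry":0,"rz":0,"x":0,"y":0,"z":0,"jaw":-1}]' 40; python3 -c "
from h import *
st()"
```

```text
clock: 16.92
tcp_pos: [0.5439, 0.0805, 0.0451]
orientation: [0.0, 3.141, -0.0]
contact_force: [0.9, -2.6, -2.6]
grip_width: 0.0304
gripper_force: 40.8
t 16.93 tcp [0.5439 0.0805 0.0451] y-axis deg 89.99 tilt [ 0.001 -0.    -1.   ] F [ 0.9 -2.6 -2.6] M [-0.62 -0.24  0.04] w 0.0304 g 40.8 j [-0.45  0.54  0.25  2.01 -0.22  0.62  1.51]
```

```bash
python3 -m jog '[{"rx":0,"ry":0,"rz":-0.7,"x":0.001,"y":-0.012,"z":0,"jaw":-1},{"rx":0,"ry":0,"rz":-0.8,"x":0,"y":-0.006,"z":0,"jaw":-1},{"rx":0,"ry":0,"rz":-0.8,"x":0,"y":0,"z":0,"jaw":-1},{"rx":0,"ry":0,"rz":-0.7,"x":0,"y":0,"z":0,"jaw":-1},{"rx":0,"ry":0,"rz":0,"x":0,"y":0,"z":0,"jaw":-1}]' 40; python3 -c "
from h import *
st()"
```

```text
clock: 17.55
tcp_pos: [0.5442, 0.0796, 0.0451]
orientation: [0.811, 3.034, 0.001]
contact_force: [2.5, -1.7, -2.3]
grip_width: 0.0304
gripper_force: 40.7
t 17.55 tcp [0.5442 0.0796 0.0451] y-axis deg 60.07 tilt [ 0.001  0.    -1.   ] F [ 2.5 -1.7 -2.3] M [-0.44 -0.46 -0.01] w 0.0304 g 40.7 j [-0.56  0.56  0.39  2.02 -0.34  0.63  1.1 ]
```

```bash
python3 -m jog '[{"rx":0,"ry":0,"rz":-0.5,"x":0.008,"y":-0.008,"z":0,"jaw":-1},{"rx":0,"ry":0,"rz":-0.5,"x":0,"y":0,"z":0,"jaw":-1},{"rx":0,"ry":0,"rz":-0.5,"x":0,"y":0,"z":0,"jaw":-1},{"rx":0,"ry":0,"rz":-0.5,"x":0,"y":0,"z":0,"jaw":-1},{"rx":0,"ry":0,"rz":0,"x":0,"y":0,"z":0,"jaw":-1}]' 40; python3 -c "
from h import *
st()"
```

```text
clock: 18.18
tcp_pos: [0.5449, 0.0791, 0.045]
orientation: [1.325, 2.847, 0.001]
contact_force: [4.0, -1.5, -4.8]
grip_width: 0.031
gripper_force: 40.2
t 18.18 tcp [0.5449 0.0791 0.045 ] y-axis deg 40.09 tilt [ 0.002  0.    -1.   ] F [ 4.  -1.5 -4.8] M [-0.35 -0.88  0.01] w 0.031 g 40.2 j [-0.63  0.57  0.48  2.02 -0.43  0.64  0.84]
```

```bash
python3 -m jog '[{"rx":0,"ry":0,"rz":-0.5,"x":0.008,"y":0,"z":0,"jaw":-1},{"rx":0,"ry":0,"rz":-0.5,"x":0,"y":0,"z":0,"jaw":-1},{"rx":0,"ry":0,"rz":-0.5,"x":0,"y":0,"z":0,"jaw":-1},{"rx":0,"ry":0,"rz":-0.5,"x":0,"y":0,"z":0,"jaw":-1},{"rx":0,"ry":0,"rz":0,"x":0,"y":0,"z":0,"jaw":-1}]' 40; python3 -c "
from h import *
st()"
```

```text
clock: 18.8
tcp_pos: [0.5448, 0.0786, 0.0448]
orientation: [1.8, 2.574, -0.0]
contact_force: [3.2, -2.4, -6.0]
grip_width: 0.0309
gripper_force: 40.2
t 18.8 tcp [0.5448 0.0786 0.0448] y-axis deg 20.05 tilt [ 0.001 -0.001 -1.   ] F [ 3.2 -2.4 -6. ] M [-0.7  -0.99  0.04] w 0.0309 g 40.2 j [-0.69  0.6   0.57  2.02 -0.52  0.66  0.57]
```

```bash
python3 -m jog '[{"rx":0,"ry":0,"rz":-0.8,"x":0.008,"y":-0.008,"z":-0.006,"jaw":-1},{"rx":0,"ry":0,"rz":-0.8,"x":0,"y":0,"z":-0.006,"jaw":-1},{"rx":0,"ry":0,"rz":-0.8,"x":0,"y":0,"z":-0.006,"jaw":-1},{"rx":0,"ry":0,"rz":-0.8,"x":0,"y":0,"z":-0.006,"jaw":-1},{"rx":0,"ry":0,"rz":-0.8,"x":0,"y":0,"z":-0.006,"jaw":-1},{"rx":0,"ry":0,"rz":-0.8,"x":0,"y":0,"z":-0.006,"jaw":-1},{"rx":0,"ry":0,"rz":0,"x":0,"y":0,"z":0,"jaw":-1}]' 40; python3 -c "
from h import *
st()"
```

```text
clock: 19.68
tcp_pos: [0.544, 0.0778, 0.0425]
orientation: [-2.692, -1.619, 0.003]
contact_force: [0.4, -3.9, -2.9]
grip_width: 0.0309
gripper_force: 40.5
t 19.68 tcp [0.544  0.0778 0.0425] y-axis deg -27.96 tilt [-0.002 -0.001 -1.   ] F [ 0.4 -3.9 -2.9] M [-0.95 -0.    0.09] w 0.0309 g 40.5 j [-0.84  0.68  0.78  2.03 -0.73  0.73 -0.08]
```

Fingertips are getting close to the lug, so I'll regrasp 7 mm higher and unwind the wrist.

```bash
python3 -m jog '[{"rx":0,"ry":0,"rz":0,"x":0,"y":0,"z":0,"jaw":0.6},{"rx":0,"ry":0,"rz":0,"x":0,"y":0,"z":0,"jaw":0.6},{"rx":0,"ry":0,"rz":0,"x":0,"y":0,"z":0,"jaw":0.6},{"rx":0,"ry":0,"rz":0,"x":0,"y":0,"z":0.12,"jaw":0.6},{"rx":0,"ry":0,"rz":1,"x":0,"y":0,"z":0,"jaw":0.6},{"rx":0,"ry":0,"rz":1,"x":0,"y":0,"z":0,"jaw":0.6},{"rx":0,"ry":0,"rz":1,"x":0,"y":0,"z":0,"jaw":0.6},{"rx":0,"ry":0,"rz":1,"x":0,"y":0,"z":0,"jaw":0.6}]' 40
python3 -m jog '[{"rx":0,"ry":0,"rz":1,"x":0,"y":0,"z":0,"jaw":0.6},{"rx":0,"ry":0,"rz":1,"x":0,"y":0,"z":0,"jaw":0.6},{"rx":0,"ry":0,"rz":1,"x":0,"y":0,"z":0,"jaw":0.6},{"rx":0,"ry":0,"rz":1,"x":0,"y":0,"z":0,"jaw":0.6},{"rx":0,"ry":0,"rz":1,"x":0,"y":0,"z":0,"jaw":0.6},{"rx":0,"ry":0,"rz":1,"x":0,"y":0,"z":0,"jaw":0.6},{"rx":0,"ry":0,"rz":1,"x":0,"y":0,"z":0,"jaw":0.6},{"rx":0,"ry":0,"rz":1,"x":0,"y":0,"z":0,"jaw":0.6}]' 40
python3 -m jog '[{"rx":0,"ry":0,"rz":1,"x":0,"y":0,"z":0,"jaw":0.6},{"rx":0,"ry":0,"rz":1,"x":0,"y":0,"z":0,"jaw":0.6},{"rx":0,"ry":0,"rz":1,"x":0,"y":0,"z":0,"jaw":0.6},{"rx":0,"ry":0,"rz":0,"x":0,"y":0,"z":0,"jaw":0.6}]' 40; python3 -c "
from h import *
st()"
```

```text
clock: 20.68
tcp_pos: [0.5452, 0.0782, 0.0506]
orientation: [1.974, 2.444, 0.001]
contact_force: [-0.5, 1.0, -1.1]
grip_width: 0.0684
gripper_force: 0.0
clock: 21.68
tcp_pos: [0.5453, 0.0779, 0.0506]
orientation: [-0.058, 3.14, -0.001]
contact_force: [-0.3, 0.4, 0.7]
grip_width: 0.068
gripper_force: 0.0
clock: 22.18
tcp_pos: [0.5453, 0.0778, 0.0505]
orientation: [-0.857, 3.022, -0.0]
contact_force: [0.7, -0.4, -0.6]
grip_width: 0.0682
gripper_force: 0.0
t 22.18 tcp [0.5453 0.0778 0.0505] y-axis deg 121.68 tilt [ 0.  0. -1.] F [ 0.7 -0.4 -0.6] M [-0.01  0.01 -0.06] w 0.0682 g 0.0 j [-0.34  0.52  0.11  2.   -0.09  0.63  1.95]
```

```bash
python3 - <<'E'
from h import *
import pickle
p=camera_params('wrist');im=grab_frame('wrist')[:,:,::-1].copy()
pickle.dump(p,open('w3.pkl','wb'));cv2.imwrite('pics/w3.png',im)
k=im[200:400,200:460]
cv2.imwrite("pics/crop5.png",cv2.convertScaleAbs(cv2.resize(k,None,fx=3,fy=3,interpolation=cv2.INTER_CUBIC),alpha=1.6,beta=15))
E
```

```text
(no output)
```

View pics/crop5.png

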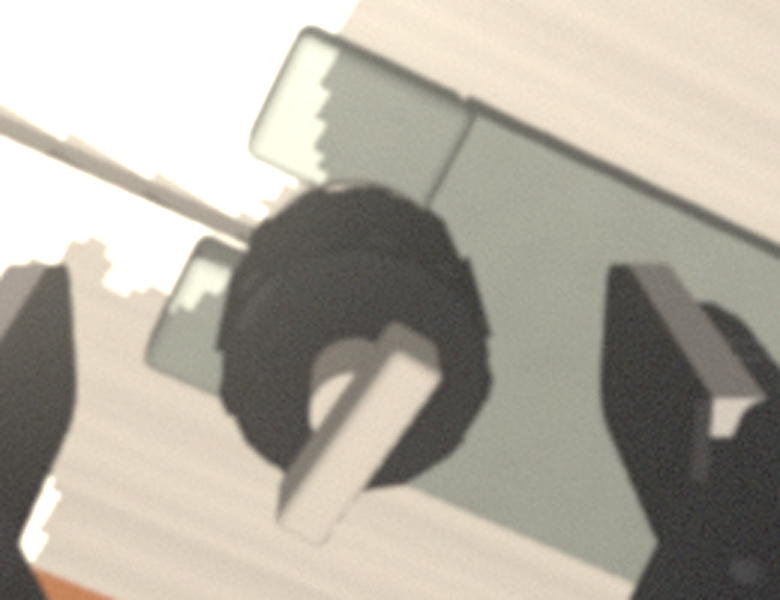

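```bash
python3 - <<'E'
from h import *
import pickle
W=pickle.load(open("w3.pkl","rb"));o=get_obs()
a=np.radians(96.1);ex=np.array([np.cos(a),np.sin(a)]);ey=np.array([-ex[1],ex[0]]);C=np.array([.5452,.0738])
f=lambda u,v,z:np.array([(((atz(W,200+u/3,200+v/3,z)[:2]-C)@e)*1e3).round(1) for e in(ex,ey)])
for c in((305,28),(252,150),(200,240),(148,358)):print("prong end",f(*c,.041))
for c in((470,105),(430,203)):print("wall line",f(*c,.041))
B=[f(*c,.090) for c in((398,350),(440,380),(322,543),(280,520))];print("bar",B,np.mean(B,0))
d=B[0]+B[1]-B[2]-B[3];print("bar ang vs slot",np.degrees(np.arctan2(d[1],d[0])))
print("tcp",[((o["tcp_pos"][:2]-C)@e*1e3).round(1) for e in(ex,ey)])
E
```

```text
prong end [-15.4  29.6]
prong end [-14.8  10.8]
prong end [-15.9  -4.6]
prong end [-15.3 -24.7]
wall line [ 9.6 29.6]
wall line [11.1 14.5]
bar [array([ 3.9, 13.2]), array([ 9.1, 12.1]), array([ 6.5, -9.9]), array([ 1.4, -9.3])] [5.225 1.525]
bar ang vs slot 83.46204254215272
tcp [np.float64(4.0), np.float64(-0.5)]
```

The bolt stands square (bar about 6° off), its axis about 1 mm from home, and the vise is in place. I'll centre over it and regrip.

```bash
python3 -m jog '[{"rx":0,"ry":0,"rz":0,"x":-0.012,"y":0.02,"z":0,"jaw":0.6},{"rx":0,"ry":0,"rz":0,"x":0,"y":0,"z":0,"jaw":-1},{"rx":0,"ry":0,"rz":0,"x":0,"y":0,"z":0,"jaw":-1},{"rx":0,"ry":0,"rz":0,"x":0,"y":0,"z":0,"jaw":-1},{"rx":0,"ry":0,"rz":0,"x":0,"y":0,"z":0,"jaw":-1},{"rx":0,"ry":0,"rz":0,"x":0,"y":0,"z":0,"jaw":-1}]' 40; python3 -c "
from h import *
st()"
python3 -m jog '[{"rx":0,"ry":0,"rz":0,"x":0,"y":0,"z":0.02,"jaw":-1},{"rx":0,"ry":0,"rz":0,"x":0,"y":0,"z":0.005,"jaw":-1},{"rx":0,"ry":0,"rz":0,"x":0,"y":0,"z":0,"jaw":-1}]' 40; python3 -c "
from h import *
st()"
```

```text
clock: 22.98
tcp_pos: [0.5443, 0.0794, 0.0502]
orientation: [-0.86, 3.021, 0.0]
contact_force: [-0.9, -0.1, 3.7]
grip_width: 0.0307
gripper_force: 39.4
t 22.98 tcp [0.5443 0.0794 0.0502] y-axis deg 121.78 tilt [ 0.  0. -1.] F [-0.9 -0.1  3.7] M [ 0.08  0.15 -0.02] w 0.0307 g 39.4 j [-0.34  0.52  0.11  2.   -0.09  0.63  1.95]
clock: 23.35
tcp_pos: [0.5441, 0.0793, 0.0513]
orientation: [0.86, -3.021, 0.0]
contact_force: [0.4, -1.2, -2.3]
grip_width: 0.0303
gripper_force: 39.7
t 23.35 tcp [0.5441 0.0793 0.0513] y-axis deg 121.79 tilt [-0. -0. -1.] F [ 0.4 -1.2 -2.3] M [ 0.04 -0.1  -0.03] w 0.0303 g 39.7 j [-0.34  0.52  0.11  2.   -0.09  0.63  1.95]
```

```bash
python3 -m jog '[{"rx":0,"ry":0,"rz":-0.8,"x":0,"y":0,"z":0,"jaw":-1},{"rx":0,"ry":0,"rz":-0.8,"x":0,"y":0,"z":0,"jaw":-1},{"rx":0,"ry":0,"rz":-0.8,"x":0,"y":0,"z":0,"jaw":-1},{"rx":0,"ry":0,"rz":-0.8,"x":0,"y":0,"z":0,"jaw":-1},{"rx":0,"ry":0,"rz":0,"x":0,"y":0,"z":0,"jaw":-1}]' 40; python3 -c "
from h import *
st()"
python3 -m jog '[{"rx":0,"ry":0,"rz":-0.7,"x":0,"y":0,"z":0,"jaw":-1},{"rx":0,"ry":0,"rz":-0.7,"x":0,"y":0,"z":0,"jaw":-1},{"rx":0,"ry":0,"rz":0,"x":0,"y":0,"z":0,"jaw":-1}]' 40; python3 -c "
from h import *
st()"
```

```text
clock: 23.98
tcp_pos: [0.5442, 0.0791, 0.0511]
orientation: [-0.004, -3.141, 0.002]
contact_force: [1.7, -1.3, -5.3]
grip_width: 0.0304
gripper_force: 40.1
t 23.98 tcp [0.5442 0.0791 0.0511] y-axis deg 89.87 tilt [-0.    -0.001 -1.   ] F [ 1.7 -1.3 -5.3] M [-0.27 -0.42  0.09] w 0.0304 g 40.1 j [-0.46  0.53  0.26  2.01 -0.21  0.63  1.51]
clock: 24.35
tcp_pos: [0.5441, 0.0791, 0.0513]
orientation: [-0.383, -3.118, 0.001]
contact_force: [1.8, -1.7, -5.9]
grip_width: 0.0303
gripper_force: 40.1
t 24.35 tcp [0.5441 0.0791 0.0513] y-axis deg 75.99 tilt [-0.    -0.001 -1.   ] F [ 1.8 -1.7 -5.9] M [-0.32 -0.35  0.04] w 0.0303 g 40.1 j [-0.51  0.53  0.32  2.01 -0.27  0.64  1.32]
```

```bash
python3 -m jog '[{"rx":0,"ry":0,"rz":-0.8,"x":0,"y":0,"z":-0.006,"jaw":-1},{"rx":0,"ry":0,"rz":-0.8,"x":0,"y":0,"z":-0.006,"jaw":-1},{"rx":0,"ry":0,"rz":-0.8,"x":0,"y":0,"z":-0.006,"jaw":-1},{"rx":0,"ry":0,"rz":-0.8,"x":0,"y":0,"z":-0.006,"jaw":-1},{"rx":0,"ry":0,"rz":0,"x":0,"y":0,"z":0,"jaw":-1}]' 40; python3 -c "
from h import *
st()"
python3 -m jog '[{"rx":0,"ry":0,"rz":0,"x":0,"y":0,"z":-0.015,"jaw":-1},{"rx":0,"ry":0,"rz":0,"x":0,"y":0,"z":0,"jaw":-1}]' 40; python3 -c "
from h import *
st()"
```

```text
clock: 24.98
tcp_pos: [0.5441, 0.0787, 0.0501]
orientation: [-1.227, -2.892, 0.002]
contact_force: [-0.3, -3.9, -2.3]
grip_width: 0.0307
gripper_force: 40.5
t 24.98 tcp [0.5441 0.0787 0.0501] y-axis deg 44.03 tilt [-0.    -0.001 -1.   ] F [-0.3 -3.9 -2.3] M [-0.83 -0.02  0.08] w 0.0307 g 40.5 j [-0.62  0.56  0.47  2.02 -0.41  0.65  0.88]
clock: 25.22
tcp_pos: [0.5441, 0.0787, 0.0497]
orientation: [-1.228, -2.891, 0.0]
contact_force: [-2.0, -4.4, 4.3]
grip_width: 0.0305
gripper_force: 41.2
t 25.23 tcp [0.5441 0.0787 0.0497] y-axis deg 43.96 tilt [-0. -0. -1.] F [-2.  -4.4  4.3] M [-1.    0.53  0.07] w 0.0305 g 41.2 j [-0.62  0.56  0.47  2.02 -0.41  0.65  0.88]
```

```bash
python3 -m jog '[{"rx":0,"ry":0,"rz":0,"x":0,"y":-0.008,"z":0.015,"jaw":-1},{"rx":0,"ry":0,"rz":-0.8,"x":0,"y":0,"z":-0.006,"jaw":-1},{"rx":0,"ry":0,"rz":-0.8,"x":0,"y":0,"z":-0.006,"jaw":-1},{"rx":0,"ry":0,"rz":-0.8,"x":0,"y":0,"z":-0.006,"jaw":-1},{"rx":0,"ry":0,"rz":-0.8,"x":0,"y":0,"z":-0.006,"jaw":-1},{"rx":0,"ry":0,"rz":0,"x":0,"y":0,"z":0,"jaw":-1}]' 40; python3 -c "
from h import *
st()"
python3 -m jog '[{"rx":0,"ry":0,"rz":0,"x":0,"y":0,"z":-0.01,"jaw":-1},{"rx":0,"ry":0,"rz":0,"x":0,"y":0,"z":0,"jaw":-1}]' 40
python3 -m jog '[{"rx":0,"ry":0,"rz":0,"x":0,"y":0,"z":-0.01,"jaw":-1},{"rx":0,"ry":0,"rz":0,"x":0,"y":0,"z":0,"jaw":-1}]' 40; python3 -c "
from h import *
st()"
```

```text
clock: 25.98
tcp_pos: [0.5437, 0.0784, 0.0487]
orientation: [-1.981, -2.437, 0.002]
contact_force: [-3.0, -4.2, 4.4]
grip_width: 0.0309
gripper_force: 41.3
t 25.98 tcp [0.5437 0.0784 0.0487] y-axis deg 11.78 tilt [-0.001 -0.001 -1.   ] F [-3.  -4.2  4.4] M [-1.02  0.77  0.03] w 0.0309 g 41.3 j [-0.72  0.6   0.61  2.03 -0.55  0.68  0.45]
clock: 26.22
tcp_pos: [0.5437, 0.0784, 0.0486]
orientation: [-1.98, -2.438, 0.001]
contact_force: [-5.1, -5.0, 9.8]
grip_width: 0.0307
gripper_force: 41.7
clock: 26.48
tcp_pos: [0.5437, 0.0784, 0.0482]
orientation: [-1.98, -2.438, 0.0]
contact_force: [-5.4, -4.2, 12.3]
grip_width: 0.0305
gripper_force: 41.9
t 26.48 tcp [0.5437 0.0784 0.0482] y-axis deg 11.84 tilt [-0.001  0.001 -1.   ] F [-5.4 -4.2 12.3] M [-0.89  1.32  0.01] w 0.0305 g 41.9 j [-0.72  0.6   0.61  2.03 -0.55  0.68  0.45]
```

The knob stays firm up to about 10 N, then yields at about 5–6 N/mm, so the clamp force is roughly 10–11 N. I'll turn about 20° more.

```bash
python3 -m jog '[{"rx":0,"ry":0,"rz":0,"x":-0.006,"y":-0.006,"z":0.025,"jaw":-1},{"rx":0,"ry":0,"rz":-0.6,"x":0,"y":0,"z":-0.004,"jaw":-1},{"rx":0,"ry":0,"rz":-0.6,"x":0,"y":0,"z":-0.004,"jaw":-1},{"rx":0,"ry":0,"rz":-0.6,"x":0,"y":0,"z":-0.004,"jaw":-1},{"rx":0,"ry":0,"rz":-0.4,"x":0,"y":0,"z":-0.003,"jaw":-1},{"rx":0,"ry":0,"rz":0,"x":0,"y":0,"z":0,"jaw":-1}]' 40; python3 -c "
from h import *
st()"
python3 -m jog '[{"rx":0,"ry":0,"rz":0,"x":0,"y":0,"z":-0.01,"jaw":-1},{"rx":0,"ry":0,"rz":0,"x":0,"y":0,"z":0,"jaw":-1}]' 40
python3 -m jog '[{"rx":0,"ry":0,"rz":0,"x":0,"y":0,"z":-0.007,"jaw":-1},{"rx":0,"ry":0,"rz":0,"x":0,"y":0,"z":0,"jaw":-1}]' 40; python3 -c "
from h import *
st()"
```

```text
clock: 27.22
tcp_pos: [0.5432, 0.0783, 0.0479]
orientation: [-2.409, -2.015, 0.002]
contact_force: [-3.0, -3.9, 4.6]
grip_width: 0.0304
gripper_force: 41.5
t 27.23 tcp [0.5432 0.0783 0.0479] y-axis deg -10.17 tilt [-0.001 -0.    -1.   ] F [-3.  -3.9  4.6] M [-0.85  0.74  0.07] w 0.0304 g 41.5 j [-0.79  0.64  0.71  2.03 -0.64  0.71  0.16]
clock: 27.48
tcp_pos: [0.5432, 0.0783, 0.0478]
orientation: [-2.408, -2.015, 0.001]
contact_force: [-5.3, -3.6, 9.2]
grip_width: 0.0308
gripper_force: 41.9
clock: 27.72
tcp_pos: [0.5433, 0.0784, 0.0477]
orientation: [-2.408, -2.015, 0.001]
contact_force: [-5.9, -3.9, 12.8]
grip_width: 0.0309
gripper_force: 42.3
t 27.73 tcp [0.5433 0.0784 0.0477] y-axis deg -10.15 tilt [-0.001  0.001 -1.   ] F [-5.9 -3.9 12.8] M [-0.81  1.37  0.04] w 0.0309 g 42.3 j [-0.79  0.64  0.71  2.03 -0.64  0.71  0.16]
```

Now firm past 12.8 N, estimate about 15 N: hand-tight. I'll relieve the press, release and retreat.

```bash
python3 -m jog '[{"rx":0,"ry":0,"rz":0,"x":-0.006,"y":-0.006,"z":0.022,"jaw":-1},{"rx":0,"ry":0,"rz":0,"x":0,"y":0,"z":0,"jaw":0.6},{"rx":0,"ry":0,"rz":0,"x":0,"y":0,"z":0,"jaw":1},{"rx":0,"ry":0,"rz":0,"x":0,"y":0,"z":0,"jaw":1},{"rx":0,"ry":0,"rz":0,"x":0,"y":0,"z":0,"jaw":1},{"rx":0,"ry":0,"rz":0,"x":0,"y":0,"z":0.4,"jaw":1},{"rx":0,"ry":0,"rz":0,"x":0,"y":0,"z":0.8,"jaw":1},{"rx":0,"ry":0,"rz":0,"x":0,"y":0,"z":0.8,"jaw":1}]' 40
python3 -m jog '[{"rx":0,"ry":0,"rz":0,"x":0,"y":-0.3,"z":0.6,"jaw":1},{"rx":0,"ry":0,"rz":0,"x":0,"y":0,"z":0,"jaw":1},{"rx":0,"ry":0,"rz":0,"x":0,"y":0,"z":0,"jaw":1}]' 40
python3 - <<'E'
from h import *
import pickle
st();p=camera_params('wrist');im=grab_frame('wrist')[:,:,::-1].copy()
pickle.dump(p,open('w4.pkl','wb'));cv2.imwrite('pics/w4.png',im)
# automatic: compare vise/bolt; bright bar near projected bolt top
a=np.radians(96.1);ex=np.array([np.cos(a),np.sin(a)]);ey=np.array([-ex[1],ex[0]]);C=np.array([.5452,.0738])
b=C+ex*.006;u,v=proj(p,[*b,.092]);print("bar px",u,v)
x0,y0=int(u)-25,int(v)-25;k=im[y0:y0+50,x0:x0+50];g=cv2.cvtColor(k,cv2.COLOR_BGR2GRAY)
t,m=cv2.threshold(g,0,255,cv2.THRESH_OTSU)
n,l,s,c=cv2.connectedComponentsWithStats(m)
for i in range(1,n):
    if s[i,4]>25:
        ys,xs=np.where(l==i);(cx,cy),wh,an=cv2.minAreaRect(np.c_[xs,ys].astype(np.float32))
        q=[atz(p,cx+x0,cy+y0,.092)[:2]];P=np.array([(atz(p,X+x0,Y+y0,.092)[:2]-C)*1e3 for X,Y in cv2.boxPoints(((cx,cy),wh,an))])
        print(s[i],wh,"plate",(P@np.c_[ex,ey]).round(1).tolist())
E
```

```text
clock: 28.72
tcp_pos: [0.5433, 0.0781, 0.1695]
orientation: [-2.41, -2.015, 0.001]
contact_force: [0.7, 0.2, -0.3]
grip_width: 0.0853
gripper_force: 0.0
clock: 29.1
tcp_pos: [0.5431, 0.0607, 0.2038]
orientation: [-2.409, -2.015, 0.0]
contact_force: [0.4, 0.4, -0.6]
grip_width: 0.0856
gripper_force: 0.0
t 29.1 tcp [0.5431 0.0607 0.2038] y-axis deg -10.19 tilt [-0.001  0.001 -1.   ] F [ 0.4  0.4 -0.6] M [-0.02 -0.01  0.04] w 0.0856 g 0.0 j [-0.95  0.42  0.94  1.94 -0.41  0.99  0.01]
bar px 308.4607740441697 207.31172422692862
[  0   0  50  50 831] (49.0, 49.0) plate [[27.2, 11.4], [18.0, -19.9], [-14.4, -10.9], [-4.9, 21.5]]
[  8  21  34  10 247] (8.636494636535645, 33.44679260253906) plate [[10.7, 11.2], [6.7, -11.1], [0.8, -10.0], [4.8, 12.4]]
```

The bar is square within 10° (inside the jam range), its axis about 0.3 mm from the notch. The arm is clear, so I'm handing in.

```bash
python3 -c "
from bench import r
print(r.hand_in())"
```

```text
the job is handed in; nothing more can be done
None
```

I handed the job in with the T-bolt home in the lug's notch, square across under the lips to within about 10°, and clamped at an estimated 15 N; the hand-in returned no verdict, so the result is not confirmed.

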